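# Flag the full ring rack

## Task

Three blue ring racks stand side by side on the grating, each with a hinged aluminium status flag at its near end, and only one rack has a ring in every slot. With a fingertip, push the full rack's flag up and right over its hinge, until it lies flat over its rack with the ring mark showing; be gentle and do not grip it. Leave the other two flags, all the rings and the tools where they are, and finish clear of everything.

Things in the scene. Friction and masses are not known exactly. Their poses are not given: they have to be found in the camera images.
- rack_a_pivot (a point): The FULL rack: a ring stands in each of its four slots. Blue, 212 mm long, 80 wide, on a black grating 30 mm above the table. This point: middle of its flag's hinge rod, 92 mm above the rack's underside, on the rack. x runs level along the rack from flag end to ring end (roughly away from the robot), y along the rod, z up. Hinge cheeks 35 mm to either side rise 8 mm above this point.
- flag_a (a joint): Hinge of rack_a's flag: 0 = flat, sticking out towards the robot (-x of the pivot point), bar-marked face up; 1.57 = upright; 3.14 (stop) = flat over the rack, ring-marked face up. Starts at 0. It swings easily (under 1 N at the tab) and, let go, drops by its own weight in about 1 s to the side it leans to. Under the flag a ledge reaches 21 mm to -x of the rod; farther out 85 mm below it is free. Rubber stops.
- flag_a_tip (a point): Middle of the outer edge of flag_a's finger tab, 77 mm from the rod, halfway through its thickness; moves with the flag. The flag is a bare aluminium paddle 3 mm thick, centred on the rod: 60 mm wide up to 58 mm from the rod, then a tab 34 mm wide. Its faces carry a raised dark bar and a raised dark ring.
- rack_b_pivot (a point): The part-filled rack: only two rings, in the two slots farthest from its flag. Otherwise as rack_a; same point and axes.
- flag_b (a joint): Hinge of rack_b's flag; same values and behaviour as flag_a, also starts at 0.
- flag_b_tip (a point): Middle of the outer edge of flag_b's finger tab, 77 mm from the rod, halfway through its thickness; moves with the flag. Same flag as flag_a.
- rack_c_pivot (a point): The empty rack: no rings. Otherwise as rack_a; same point and axes.
- flag_c (a joint): Hinge of rack_c's flag; same values and behaviour as flag_a, also starts at 0.
- flag_c_tip (a point): Middle of the outer edge of flag_c's finger tab, 77 mm from the rod, halfway through its thickness; moves with the flag. Same flag as flag_a.
- ring_a0_center (a point): Centre of a loose steel ring, 60 mm across, 12 wide with 7 mm claws, 90 g, standing in rack_a with its axis along the rack (its top about 10 mm below the rod's height). To be left alone.
- ring_a1_center (a point): Centre of a loose steel ring, 60 mm across, 12 wide with 7 mm claws, 90 g, standing in rack_a with its axis along the rack (its top about 10 mm below the rod's height). To be left alone.
- ring_a2_center (a point): Centre of a loose steel ring, 60 mm across, 12 wide with 7 mm claws, 90 g, standing in rack_a with its axis along the rack (its top about 10 mm below the rod's height). To be left alone.
- ring_a3_center (a point): Centre of a loose steel ring, 60 mm across, 12 wide with 7 mm claws, 90 g, standing in rack_a with its axis along the rack (its top about 10 mm below the rod's height). To be left alone.
- ring_b0_center (a point): Centre of a loose steel ring, 60 mm across, 12 wide with 7 mm claws, 90 g, standing in rack_b with its axis along the rack (its top about 10 mm below the rod's height). To be left alone.
- ring_b1_center (a point): Centre of a loose steel ring, 60 mm across, 12 wide with 7 mm claws, 90 g, standing in rack_b with its axis along the rack (its top about 10 mm below the rod's height). To be left alone.
- setting_disc: Loose steel setting disc lying on the grating beside the racks, 52 mm across, 24 mm tall with its boss; origin at the centre of its underside. To be left alone.
- plug_gauge: Loose steel plug gauge standing on the grating beside the racks, foot 46 mm across, handle 20 mm, 85 mm tall; origin at the centre of its underside. To be left alone.
- brush: Bench brush, 190 mm long, lying on the table to the left; to be left alone.
- deburrer: Deburring tool, 155 mm long, lying on the table to the right; to be left alone.
- caliper: Caliper, 200 mm long, lying on the table to the right; to be left alone.
- oil_bottle: Oil bottle, 60 mm across, 150 mm tall, standing on the table to the left; origin at the centre of its underside. To be left alone.

How it is judged (in metres and radians):
At the end, for the whole second after the job is handed in: The full rack's flag (flag_a) lies over its rack within 10 degrees of its stop and at rest; the flags of the other two racks still lie towards the robot, raised less than 26 degrees; every ring in the racks is within 12 mm and every other loose thing within 20 mm of where it started (value of joint flag_a above 2.97 rad and value of joint each of flag_b, flag_c below 0.45 rad and velocity of joint flag_a between -0.1 and 0.1 rad/s and distance of each of ring_a0_center, ring_a1_center, ring_a2_center, ring_a3_center, ring_b0_center, ring_b1_center from where it was at the start of the episode below 0.012 m and distance of each of setting_disc, plug_gauge, brush, deburrer, caliper, oil_bottle from where it was at the start of the episode below 0.02 m); the robot touches nothing.
It fails at once if the flag of a rack that is not full is swung (its tab moves more than 25 mm) (distance of any of flag_b_tip, flag_c_tip from where it was at the start of the episode above 0.025 m).
It fails at once if a ring in a rack is lifted or shifted by more than 12 mm (distance of any of ring_a0_center, ring_a1_center, ring_a2_center, ring_a3_center, ring_b0_center, ring_b1_center from where it was at the start of the episode above 0.012 m).
It fails at once if the setting disc, the gauge, a tool or the bottle is shifted by more than 20 mm (distance of any of setting_disc, plug_gauge, brush, deburrer, caliper, oil_bottle from where it was at the start of the episode above 0.02 m).
It fails at once if the flag is gripped or pressed hard (more than 40 N between it and the fingers) (contact force between flag_a and the fingers above 40 N).
It also fails if it takes over 35 s, if anything falls off the work surface, if the arm or the gripper's body presses on something with over 40 N, if the wrist force passes 120 N, or if a joint passes its speed limit or range.

## Robot

A 6-joint arm with a two-finger parallel gripper is mounted at the origin on the work surface. World frame = base frame: x ahead of the robot, y to its left, z up, the work surface at z = 0. Lengths are in mm, angles in rad, forces in N, time in s.
With the tool pointing down it reaches from about 350 to 975 mm from the base axis. Payload 7.1 kg.
Tool frame: the origin (TCP) lies midway between the tips of the shut fingers; the grasp point (between the pads) lies 19 mm behind it; z points along the fingers, x is the direction in which the jaws open and shut, and the axes are right-handed (so a half turn about z gives the same grasp; the last joint's range is limited). The gripper opens to 88 mm and grips with 3 to 60 N. Pads are 20 mm wide; open, the fingers measure 115 mm over their backs; the gripper's body (75 mm by 178 mm) begins 61 mm behind the grasp point.
Start: joints at [1.231, 0.423, 1.63, -0, 1.089, -0.019], TCP at [197.047, 593.108, 182.675] pointing down, gripper open.
Joint ranges: [-3, 3], [-0.9, 2.11], [0.09, 2.58], [-1.31, 4.45], [0.11, 2.69], [-2.54, 2.54]. Speed limits (rad/s): [2.39, 2.39, 3.01, 3.14, 3.14, 3.14].

## Interface

Orientations are given as a rotation vector (axis times angle).
In Python, from workcell import telemetry, imaging, ticket gives the robot as it stands.
- The arm moves only by the tool jog_arm, never from a script. Its arguments are lists of equal length, an entry for each row: "travel": the shift along the world's x, y, z in units of 400 mm (1.0 is 400 mm), a list of three; "dr": the turn, a rotation vector about the world's x, y, z in units of 90 degrees (1.0 is 90 degrees), a list of three. In form: {"travel": [[tx, ty, tz], ...], "dr": [[wx, wy, wz], ...]}. A call has exactly 10 rows; each row is the pose to reach, as a shift and turn from the pose measured when the call began; what a row does not reach only later rows make up. A row lasts 1/10 s, in which the tool goes at most 50 mm and 8.59 degrees, less where a joint would pass 70% of its speed; a pose out of reach is approached as far as the arm can. A call with a number of a shift or a turn outside -1 to 1 is refused whole. A call with a gripper value outside its range is refused whole. "hand" is the opening, from -1 (shut) to 1 (fully open), set as the call begins (left out, the last holds). The fingers move at their own pace and stop on an object; the grip force is fixed at half the most. Time passes only in rows, so rows that repeat a pose let the fingers close, or fill a call up. It gives the time, the measured TCP pose, the force and the opening at its end, in the units of the state.
- telemetry.get_obs(): the state, without advancing time (a new reading comes with each control period).
- imaging.get_image(name): name is "side" or "top" or "wrist"; returns a dict with "pixels" (420x560x3 uint8, red, green, blue), "range_z" (420x560 float32, mm along the optical axis (not along the pixel's ray), 0 where there is no reading), "fx", "fy", "cx", "cy" (pixels), "extrinsics" (4x4, takes a point from world to camera coordinates). Camera axes: x right, y down, z forward; pixel columns grow to the right and rows downward; lengths in mm; the calibration is good to about 2 mm. The wrist camera is an equidistant fisheye: a pixel r from the principal point sees the ray r / f radians off the axis. A picture is of the moment at which its call begins.
- ticket.close_job(): hands the job in, once; it reports no verdict.
The state is a dict: "t": time; "qpos": joint angles; "qvel": joint speeds; "joint_torque": joint torques, N m; "ee_pos": TCP position; "orientation": TCP orientation; "ft_force": force on the tool from outside, world axes, zero at the start; "moment": the same for the moment, N m; "width": finger opening in mm.
Only numpy, scipy, OpenCV 4.12 (cv2) and the standard library are available. Lean on these libraries where they do the work, as an engineer would, in place of code of your own. Each camera call takes 0.05 s, during which the arm holds its last target. There are 200 camera calls.

## Working session

There is one attempt and no reset: what is moved stays moved. The work goes in short steps, Python scripts to look and compute and a tool call to move; the robot and the scene stay as the last step left them, time stands still between calls to the robot, and variables do not carry over. Pictures are saved under pics/ and viewed, about 8 in all and at most 12, crops included, and the job is handed in when it is done.

Besides the shell and the picture viewer there is one more tool, called after "Emit:" by a JSON object that holds its "op" and its "data", one argument or row to a line. jog_arm: Moves the arm, as the interface text tells. Its arguments: {"type":"object","properties":{"travel":{"type":"array"},"dr":{"type":"array"},"hand":{"type":"number"}},"required":["travel","dr"]}

```bash
mkdir -p pics
cat > h.py <<'E'
from workcell import telemetry, imaging, ticket
import numpy as np, cv2
def world(im,u,v,z=None):
    T=np.array(im["extrinsics"]);R=T[:3,:3];t=T[:3,3];o=-R.T@t
    d=np.array([(u-im["cx"])/im["fx"],(v-im["cy"])/im["fy"],1.])
    w=R.T@d
    if z is None: return o+w*im["range_z"][int(v),int(u)]
    return o+w*(z-o[2])/w[2]
def cloud(im):
    T=np.array(im["extrinsics"]);R=T[:3,:3];t=T[:3,3]
    v,u=np.mgrid[0:420,0:560];z=im["range_z"]
    P=np.stack([(u-im["cx"])/im["fx"]*z,(v-im["cy"])/im["fy"]*z,z],-1)
    return (P-t)@R
E
python3 - <<'E'
from h import *
import pickle
o=telemetry.get_obs();print(o)
for n in("top","side"):
    im=imaging.get_image(n);pickle.dump(im,open(n+".pkl","wb"))
    cv2.imwrite(f"pics/{n}1.png",im["pixels"][:,:,::-1])
    T=np.array(im["extrinsics"]);print(n,im["fx"],-T[:3,:3].T@T[:3,3],T[2,:3])
E
```

```text
{'t': 0.0, 'qpos': array([ 1.23097408e+00,  4.23842814e-01,  1.63071272e+00,  1.75184929e-05,
        1.08858115e+00, -1.90097846e-02]), 'qvel': array([ 0.00053293, -0.00020226,  0.00034923,  0.0017065 , -0.00054154,
       -0.00118049]), 'joint_torque': array([-3.59106140e-03, -5.44609845e+01, -2.73660475e+01,  6.40765205e-02,
        2.27695971e-02, -1.66943855e-04]), 'ee_pos': array([196.85249432, 592.52666695, 181.89158214]), 'orientation': array([ 2.54703471e+00,  1.83759891e+00, -2.00684437e-03]), 'ft_force': array([ 0.0931213 , -0.24054218,  0.54757689]), 'moment': array([-0.0118735 , -0.01396087,  0.04541422]), 'width': 88.05376664395443}
top 541.7604768732812 [ 414.6063708   -28.23109687 1549.02417841] [ 0.07684089 -0.0195961  -0.99685078]
side 462.9003488394269 [   -2.57358119 -1094.27685216   749.97070648] [ 0.41679663  0.76516037 -0.49072413]
```

View pics/top1.png

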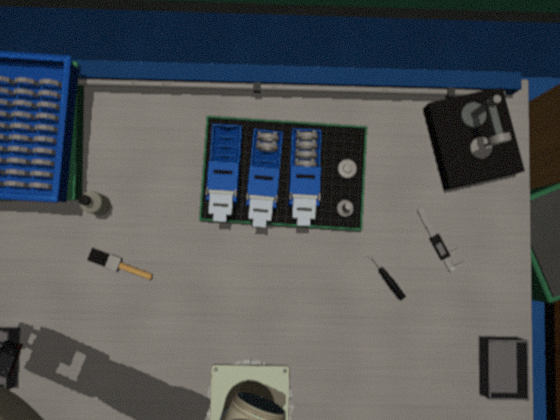

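View pics/side1.png

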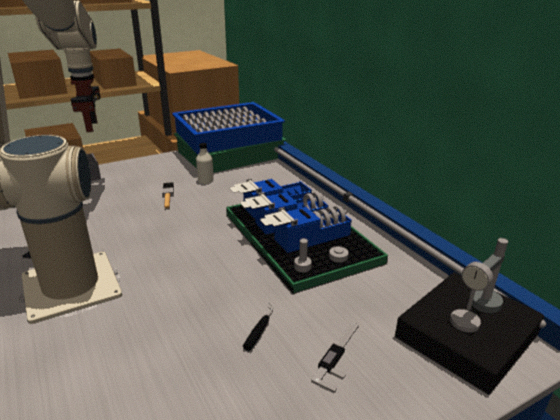

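The right-hand rack (top view, col ~305) holds four rings and the middle one two. Its flag spans roughly (303, 195–222). The gauge is at (345, 208) and the disc at (347, 168). Next I'll measure the flags.

Run:
```python
from h import *
import pickle
im=pickle.load(open("top.pkl","rb"));P=cloud(im);px=im["pixels"].astype(int)
z=P[...,2]
m=((px.min(2)>150)&(abs(z-122)<12)).astype(np.uint8)
n,l,s,c=cv2.connectedComponentsWithStats(m)
for i in range(1,n):
    if s[i,4]<40: continue
    k=l==i; Q=P[k]; vv,uu=np.where(k)
    W=np.array([world(im,u,v,123.5) for u,v in zip(uu,vv)])[:,:2]
    r=cv2.minAreaRect(W.astype(np.float32))
    print(s[i],c[i].round(1),np.median(Q,0).round(),r,"\n",cv2.boxPoints(r).round(), 'x',W[:,0].min().round(),W[:,0].max().round())
b=((px[...,2]>px[...,0]+50)&(z>60)&(z<160)&(P[...,0]<800)&(abs(P[...,1])<330))
n,l,s,c=cv2.connectedComponentsWithStats(b.astype(np.uint8))
for i in range(1,n):
    if s[i,4]>100:
        r=cv2.minAreaRect(P[l==i][:,:2].astype(np.float32));print('blue',s[i],r)
for u,v in((345,208),(347,168)): print(world(im,u,v),world(im,u,v,115))
sub=im["pixels"][110:240,190:380,::-1]
cv2.imwrite("pics/crop.png",cv2.resize(sub,None,fx=4,fy=4,interpolation=cv2.INTER_CUBIC))
```

```text
[209 191  23  30 446] [219.9 204.9] [545.  88. 124.] ((543.607177734375, 87.60647583007812), (57.649898529052734, 76.94034576416016), 88.15092468261719) 
 [[504.  60.]
 [581.  58.]
 [583. 115.]
 [506. 118.]] x 505.0 582.0
[249 197  23  30 439] [260.3 210.8] [530. -19. 124.] ((530.6648559570312, -18.177745819091797), (56.86804962158203, 76.72219848632812), 86.20794677734375) 
 [[491. -44.]
 [567. -49.]
 [571.   8.]
 [494.  13.]] x 492.0 569.0
[293 197  22  28 417] [303.7 209.9] [ 534. -134.  124.] ((535.3301391601562, -132.9329833984375), (71.78679656982422, 55.68807601928711), 1.0286619663238525) 
 [[ 499. -106.]
 [ 500. -161.]
 [ 572. -160.]
 [ 571. -104.]] x 499.0 572.0
blue [ 207  124   35   67 1417] ((680.0924072265625, 82.67742919921875), (80.8651123046875, 185.75433349609375), 87.86094665527344)
blue [ 247  129   36   68 1164] ((667.4755859375, -27.734195709228516), (79.93460083007812, 185.83351135253906), 85.88676452636719)
blue [ 289  128   32   67 1062] ((673.2825317382812, -137.7136993408203), (80.22581481933594, 185.59881591796875), 88.26597595214844)
[ 546.31100141 -246.10655938  101.74669175] [ 545.10492857 -244.11138521  115.        ]
[ 662.71258135 -257.46232652   55.61538923] [ 652.84676909 -248.34706789  115.        ]
```

View pics/crop.png

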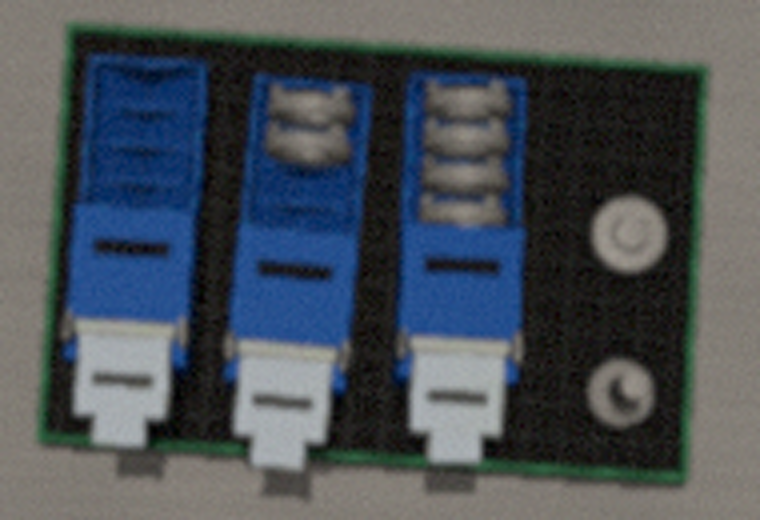

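Emit:
{"op": "jog_arm", "data": {
  "travel": [
    [0,0,0.1],
    [0,0,0.2],
    [0.05,-0.1,0.3],
    [0.1,-0.2,0.4],
    [0.15,-0.3,0.4],
    [0.2,-0.4,0.4],
    [0.25,-0.5,0.4],
    [0.3,-0.6,0.4],
    [0.35,-0.7,0.4],
    [0.4,-0.8,0.4]
  ],
  "dr": [
    [0,0,0],
    [0,0,0],
    [0,0,0],
    [0,0,0],
    [0,0,0],
    [0,0,0],
    [0,0,0],
    [0,0,0],
    [0,0,0],
    [0,0,0]
  ],
  "hand": -1
}}

```text
t: 1.1
ee_pos: [357.1, 270.7, 341.9]
orientation: [2.547, 1.838, -0.002]
ft_force: [0.7, -0.1, 0.0]
width: 11.2
```

The crop confirms it: the right-hand rack is full, with four rings. Its tab edge is near (498, -132), its pivot near (575, -134), and the gauge is at (545, -245). Racks B and C have two rings and none.

The plan is to push with the fingers shut, tool yawed about 30° and tilted about 30° below level, starting from under the tab.

```bash
cat >> h.py <<'E'
from scipy.spatial.transform import Rotation as Ro
def target(yaw,tilt):
    a,b=np.radians([yaw,tilt]); z=np.array([np.cos(a)*np.cos(b),np.sin(a)*np.cos(b),-np.sin(b)]); x=np.array([-np.sin(a),np.cos(a),0])
    return Ro.from_matrix(np.stack([x,np.cross(z,x),z],1))
def dr(o,yaw,tilt): return ((target(yaw,tilt)*Ro.from_rotvec(o["orientation"]).inv()).as_rotvec()/(np.pi/2)).round(3)
E
python3 - <<'E'
from h import *
o=telemetry.get_obs();print(o['qpos'].round(3),o['ee_pos'].round(),dr(o,30,30),dr(o,45,30))
E
```

```text
[ 6.230e-01 -1.200e-02  1.809e+00 -1.000e-03  1.346e+00 -6.270e-01] [357. 271. 342.] [ 0.07  -0.682  0.487] [ 0.162 -0.68   0.636]
```

Emit:
{"op": "jog_arm", "data": {
  "travel": [
    [0.01,-0.12,0],
    [0.01,-0.24,0],
    [0.01,-0.36,0],
    [0.01,-0.48,0],
    [0.01,-0.6,0],
    [0.01,-0.72,0],
    [0.01,-0.84,0],
    [0.01,-0.95,0],
    [0.01,-1,0],
    [0.01,-1,0]
  ],
  "dr": [
    [0,0,0],
    [0,0,0],
    [0,0,0],
    [0,0,0],
    [0,0,0],
    [0,0,0],
    [0,0,0],
    [0,0,0],
    [0,0,0],
    [0,0,0]
  ]
}}

```text
t: 2.1
ee_pos: [360.7, -131.2, 341.6]
orientation: [2.551, 1.833, -0.003]
ft_force: [0.0, 0.6, -0.2]
width: 0.5
```

Emit:
{"op": "jog_arm", "data": {
  "travel": [
    [0.01,-0.02,0],
    [0.03,-0.04,0],
    [0.04,-0.06,0],
    [0.06,-0.08,0],
    [0.08,-0.1,0],
    [0.1,-0.12,0],
    [0.12,-0.14,0],
    [0.14,-0.16,0],
    [0.15,-0.17,0],
    [0.15,-0.17,0]
  ],
  "dr": [
    [0.007,-0.068,0.049],
    [0.014,-0.136,0.097],
    [0.021,-0.205,0.146],
    [0.028,-0.273,0.195],
    [0.035,-0.341,0.243],
    [0.042,-0.41,0.292],
    [0.05,-0.477,0.341],
    [0.056,-0.546,0.39],
    [0.063,-0.614,0.438],
    [0.07,-0.682,0.487]
  ]
}}

```text
t: 3.1
ee_pos: [468.3, -77.2, 403.1]
orientation: [1.677, 2.002, 0.769]
ft_force: [-0.5, 0.4, -0.6]
width: 0.7
```

Run:
```python
from h import *
o=telemetry.get_obs();print(o['qpos'].round(3),o['ee_pos'].round(),dr(o,30,30),Ro.from_rotvec(o["orientation"]).as_matrix().round(2))
```

```text
[-0.522 -0.325  2.106  0.601  0.898 -2.539] [468. -77. 403.] [ 0.056 -0.212  0.208] [[-0.19  0.75  0.63]
 [ 0.98  0.12  0.15]
 [ 0.03  0.65 -0.76]]
```

Joint 6 has reached its limit, but joint 4 is turning the right way. I'll roll the tool half a turn, which gives an equivalent orientation.

Emit:
{"op": "jog_arm", "data": {
  "travel": [
    [0,-0.02,0],
    [0,-0.04,0],
    [0,-0.06,0],
    [0,-0.08,0],
    [0,-0.1,0],
    [0,-0.12,0],
    [0,-0.14,0],
    [0,-0.16,0],
    [0,-0.18,0],
    [0,-0.2,0]
  ],
  "dr": [
    [0.06,0.014,-0.072],
    [0.12,0.028,-0.144],
    [0.18,0.042,-0.216],
    [0.24,0.056,-0.288],
    [0.3,0.07,-0.36],
    [0.36,0.084,-0.432],
    [0.42,0.1,-0.504],
    [0.48,0.114,-0.576],
    [0.54,0.128,-0.648],
    [0.6,0.142,-0.72]
  ]
}}

```text
t: 4.1
ee_pos: [468.3, -155.9, 402.8]
orientation: [-2.855, -0.366, -1.052]
ft_force: [0.2, 0.7, 0.1]
width: 0.5
```

```bash
cat >> h.py <<'E'
def dr2(o,yaw,tilt): return ((target(yaw,tilt)*Ro.from_euler('z',180,degrees=True)*Ro.from_rotvec(o["orientation"]).inv()).as_rotvec()/(np.pi/2)).round(3)
E
python3 - <<'E'
from h import *
o=telemetry.get_obs();print(o['qpos'].round(3),o['ee_pos'].round(),dr2(o,30,30),Ro.from_rotvec(o["orientation"]).as_matrix().round(2))
E
```

```text
[-0.738 -0.228  2.042  0.689  1.006 -1.276] [ 468. -156.  403.] [ 0.769  0.129 -0.492] [[ 0.74  0.25  0.63]
 [ 0.2  -0.97  0.15]
 [ 0.65  0.01 -0.76]]
```

Emit:
{"op": "jog_arm", "data": {
  "travel": [
    [-0.012,-0.011,0],
    [-0.024,-0.022,0],
    [-0.036,-0.033,0],
    [-0.048,-0.044,0],
    [-0.06,-0.055,-0.03],
    [-0.072,-0.066,-0.06],
    [-0.084,-0.077,-0.1],
    [-0.096,-0.088,-0.15],
    [-0.11,-0.1,-0.2],
    [-0.12,-0.11,-0.25]
  ],
  "dr": [
    [0.077,0.013,-0.049],
    [0.154,0.026,-0.098],
    [0.231,0.039,-0.148],
    [0.308,0.052,-0.197],
    [0.385,0.065,-0.246],
    [0.461,0.077,-0.295],
    [0.538,0.09,-0.344],
    [0.615,0.103,-0.394],
    [0.692,0.116,-0.443],
    [0.769,0.129,-0.492]
  ]
}}

```text
t: 5.1
ee_pos: [420.5, -199.1, 302.3]
orientation: [-1.864, 1.082, -0.62]
ft_force: [0.1, -0.3, -1.1]
width: 0.3
```

Run:
```python
from h import *
o=telemetry.get_obs();print(o['qpos'].round(3),o['ee_pos'].round(),dr2(o,30,30),Ro.from_rotvec(o["orientation"]).as_matrix().round(2))
```

```text
[-1.178  0.158  2.178  1.099  1.305 -0.731] [ 421. -199.  302.] [-0.003 -0.001  0.001] [[ 0.5  -0.43  0.75]
 [-0.87 -0.24  0.43]
 [-0.   -0.87 -0.5 ]]
```

Emit:
{"op": "jog_arm", "data": {
  "travel": [
    [0,0,-0.06],
    [0,0,-0.12],
    [0,0,-0.18],
    [0,0,-0.24],
    [0.005,0.01,-0.3],
    [0.01,0.02,-0.36],
    [0.015,0.03,-0.42],
    [0.02,0.04,-0.48],
    [0.025,0.04,-0.52],
    [0.025,0.04,-0.54]
  ],
  "dr": [
    [0,0,0],
    [0,0,0],
    [0,0,0],
    [0,0,0],
    [0,0,0],
    [0,0,0],
    [0,0,0],
    [0,0,0],
    [0,0,0],
    [0,0,0]
  ]
}}

```text
t: 6.1
ee_pos: [430.9, -181.7, 85.2]
orientation: [-1.863, 1.081, -0.616]
ft_force: [-0.7, 0.4, 0.3]
width: 0.4
```

Run:
```python
from h import *
o=telemetry.get_obs();print(o['qpos'].round(3),o['ee_pos'].round(),dr2(o,30,30))
im=imaging.get_image("top");a=im["pixels"][100:310,170:450,::-1];cv2.imwrite("pics/t2.png",cv2.resize(a,None,fx=2.5,fy=2.5))
im=imaging.get_image("wrist");cv2.imwrite("pics/w2.png",im["pixels"][:,:,::-1])
```

```text
[-1.135  0.68   2.262  1.369  1.078 -1.336] [ 431. -182.   85.] [-0.005 -0.001  0.   ]
```

View pics/t2.png

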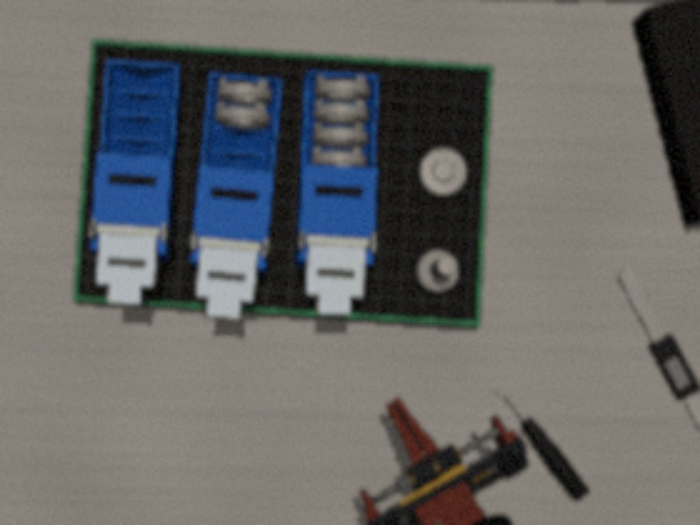

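View pics/w2.png

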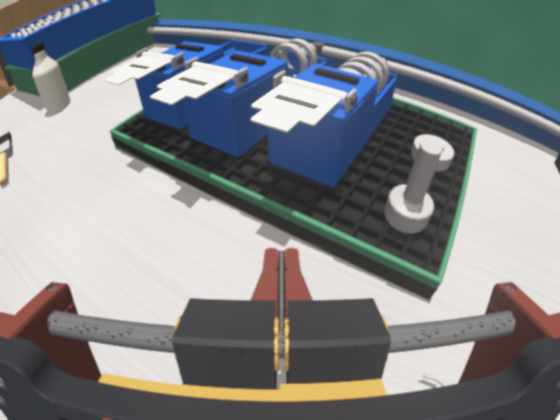

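The top crop shows the tip at about (395, 400), clear of the grating. The wrist view shows the tab of rack A straight ahead at about (270, 118). Now I'll slide in under the tab.

Emit:
{"op": "jog_arm", "data": {
  "travel": [
    [0.025,0.013,0],
    [0.05,0.026,0],
    [0.075,0.039,0],
    [0.1,0.052,0],
    [0.125,0.065,0],
    [0.15,0.08,0],
    [0.175,0.093,0],
    [0.2,0.107,0],
    [0.222,0.118,0],
    [0.222,0.118,0]
  ],
  "dr": [
    [0,0,0],
    [0,0,0],
    [0,0,0],
    [0,0,0],
    [0,0,0],
    [0,0,0],
    [0,0,0],
    [0,0,0],
    [0,0,0],
    [0,0,0]
  ]
}}

```text
t: 7.2
ee_pos: [520.3, -134.1, 85.9]
orientation: [-1.864, 1.08, -0.617]
ft_force: [0.1, 0.5, 0.2]
width: 0.5
```

Run:
```python
from h import *
o=telemetry.get_obs();print(o['qpos'].round(3),o['ee_pos'].round(),o['ft_force'].round(1))
a=[imaging.get_image("side")["pixels"][150:300,180:400,::-1],imaging.get_image("top")["pixels"][110:260,190:410,::-1]]
cv2.imwrite("pics/s3.png",cv2.resize(np.vstack(a),None,fx=2,fy=2,interpolation=cv2.INTER_CUBIC))
```

```text
[-0.868  0.68   2.238  1.613  1.025 -1.305] [ 520. -134.   86.] [0.1 0.5 0.2]
```

View pics/s3.png

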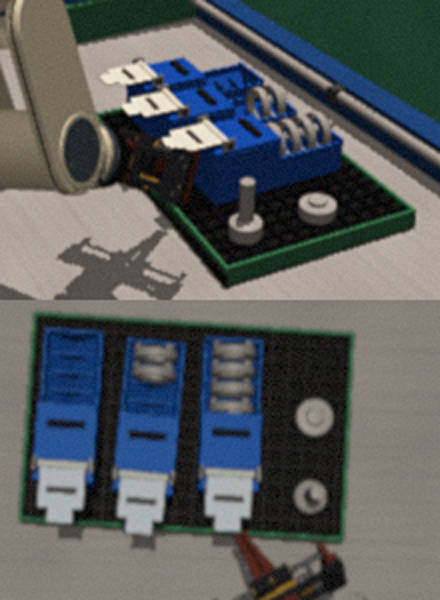

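The finger is under the tab and touching nothing. Now I'll lift along the arc.

Emit:
{"op": "jog_arm", "data": {
  "travel": [
    [0,0,0.0155],
    [0,0,0.031],
    [0,0,0.0465],
    [0.002,0,0.062],
    [0.005,0,0.0775],
    [0.01,0,0.093],
    [0.016,0,0.1085],
    [0.023,0,0.124],
    [0.031,0,0.14],
    [0.04,0,0.155]
  ],
  "dr": [
    [0,0,0],
    [0,0,0],
    [0,0,0],
    [0,0,0],
    [0,0,0],
    [0,0,0],
    [0,0,0],
    [0,0,0],
    [0,0,0],
    [0,0,0]
  ]
}}

```text
t: 8.3
ee_pos: [535.9, -134.6, 148.3]
orientation: [-1.864, 1.081, -0.617]
ft_force: [-0.3, 0.2, 0.2]
width: 0.4
```

Run:
```python
from h import *
o=telemetry.get_obs();print(o['ee_pos'].round(),o['ft_force'].round(1))
a=[imaging.get_image("side")["pixels"][130:280,180:400,::-1],imaging.get_image("top")["pixels"][110:260,190:410,::-1]]
cv2.imwrite("pics/s4.png",cv2.resize(np.vstack(a),None,fx=2,fy=2,interpolation=cv2.INTER_CUBIC))
```

```text
[ 536. -135.  148.] [-0.3  0.2  0.2]
```

View pics/s4.png

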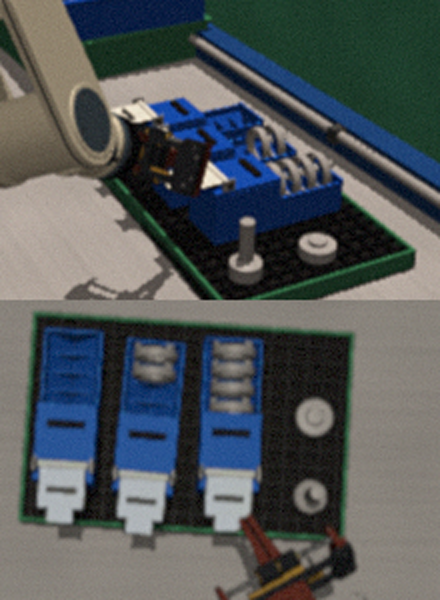

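Run:
```python
from h import *
im=imaging.get_image("top");P=cloud(im);px=im["pixels"].astype(int)
for v in range(190,228,2):
    print(v,[(tuple(P[v,u].round().astype(int)),px[v,u].min()) for u in(296,302,308,314)])
print(world(im,312.5,220,148),telemetry.get_obs()['ee_pos'])
```

```text
190 [((np.int64(591), np.int64(-113), np.int64(110)), np.int64(42)), ((np.int64(591), np.int64(-129), np.int64(114)), np.int64(39)), ((np.int64(592), np.int64(-145), np.int64(108)), np.int64(32)), ((np.int64(592), np.int64(-161), np.int64(110)), np.int64(31))]
192 [((np.int64(585), np.int64(-113), np.int64(116)), np.int64(38)), ((np.int64(586), np.int64(-129), np.int64(114)), np.int64(34)), ((np.int64(586), np.int64(-145), np.int64(113)), np.int64(35)), ((np.int64(586), np.int64(-160), np.int64(119)), np.int64(38))]
194 [((np.int64(578), np.int64(-112), np.int64(128)), np.int64(135)), ((np.int64(579), np.int64(-128), np.int64(123)), np.int64(107)), ((np.int64(581), np.int64(-145), np.int64(109)), np.int64(88)), ((np.int64(581), np.int64(-161), np.int64(112)), np.int64(77))]
196 [((np.int64(573), np.int64(-112), np.int64(128)), np.int64(164)), ((np.int64(573), np.int64(-128), np.int64(127)), np.int64(156)), ((np.int64(574), np.int64(-144), np.int64(126)), np.int64(158)), ((np.int64(574), np.int64(-160), np.int64(128)), np.int64(153))]
198 [((np.int64(568), np.int64(-112), np.int64(124
[... 3291 characters left out ...]
int64(123)), np.int64(169)), ((np.int64(501), np.int64(-155), np.int64(186)), np.int64(15))]
224 [((np.int64(504), np.int64(-119), np.int64(39)), np.int64(75)), ((np.int64(499), np.int64(-129), np.int64(124)), np.int64(166)), ((np.int64(500), np.int64(-146), np.int64(118)), np.int64(143)), ((np.int64(496), np.int64(-155), np.int64(194)), np.int64(25))]
226 [((np.int64(500), np.int64(-120), np.int64(12)), np.int64(48)), ((np.int64(499), np.int64(-136), np.int64(33)), np.int64(71)), ((np.int64(500), np.int64(-153), np.int64(33)), np.int64(64)), ((np.int64(491), np.int64(-155), np.int64(194)), np.int64(25))]
[ 508.93533712 -154.87595912  148.        ] [ 535.84725837 -134.58183629  148.14768419]
```

The flag hasn't moved. The fingertip seems to end short of the reported TCP and went past beside the tab, so I'll measure the finger in the tool frame.

Run:
```python
from h import *
o=telemetry.get_obs();R=Ro.from_rotvec(o['orientation']).as_matrix()
im=imaging.get_image("top")
for n in("top","side"):
    im=imaging.get_image(n);P=cloud(im).reshape(-1,3);c=im["pixels"].reshape(-1,3)
    Q=(P-o['ee_pos'])@R
    m=(abs(Q[:,0])<25)&(abs(Q[:,1])<30)&(Q[:,2]>-90)&(Q[:,2]<25)&(P[:,2]>138)
    k=Q[m]; k=k[np.argsort(-k[:,2])]
    print(n,m.sum(),k[:12].round().tolist())
    for a in range(-80,10,10):
        s=k[(k[:,2]>=a)&(k[:,2]<a+10)]
        if len(s):print(a,len(s),'x',s[:,0].min().round(),s[:,0].max().round(),'y',s[:,1].min().round(),s[:,1].max().round())
    T=np.array(im["extrinsics"])
    p=T[:3,:3]@o['ee_pos']+T[:3,3];uv=(p[0]/p[2]*im["fx"]+im["cx"],p[1]/p[2]*im["fy"]+im["cy"]);print('tcp px',uv,p[2],im["range_z"][int(uv[1]),int(uv[0])])
    u,v=map(int,uv)
    a=im["pixels"][max(v-40,0):v+60,u-50:u+70,::-1].copy(); cv2.imwrite(f"pics/z_{n}.png",cv2.resize(a,None,fx=4,fy=4,interpolation=cv2.INTER_CUBIC))
cv2.imwrite("pics/z.png",np.hstack([cv2.resize(cv2.imread(f"pics/z_{n}.png"),(390,400)) for n in("top","side")]))
```

```text
top 153 [[-7.0, -8.0, -39.0], [-6.0, -13.0, -39.0], [1.0, -7.0, -40.0], [-4.0, -12.0, -40.0], [2.0, -12.0, -40.0], [4.0, -11.0, -41.0], [5.0, -15.0, -41.0], [10.0, -11.0, -41.0], [-2.0, -13.0, -42.0], [-8.0, 5.0, -42.0], [-9.0, -10.0, -43.0], [6.0, -13.0, -43.0]]
-80 31 x -11.0 11.0 y -17.0 5.0
-70 26 x -8.0 9.0 y -15.0 -9.0
-60 28 x -9.0 9.0 y -17.0 8.0
-50 29 x -9.0 10.0 y -18.0 7.0
-40 3 x -7.0 1.0 y -13.0 -7.0
tcp px (np.float64(304.86706442372724), np.float64(209.4930567540678)) 1407.8651385320443 1433.2318
side 26 [[9.0, 2.0, -66.0], [9.0, -1.0, -69.0], [10.0, 7.0, -71.0], [12.0, -9.0, -72.0], [11.0, 10.0, -72.0], [11.0, -4.0, -73.0], [10.0, 5.0, -73.0], [11.0, -6.0, -75.0], [12.0, 2.0, -77.0], [12.0, -9.0, -77.0], [12.0, 10.0, -78.0], [11.0, -11.0, -78.0]]
-80 10 x 10.0 12.0 y -11.0 10.0
-70 2 x 9.0 9.0 y -1.0 2.0
tcp px (np.float64(275.52588573292235), np.float64(210.5738215473543)) 1254.061667494929 1075.3445
```

View pics/z.png

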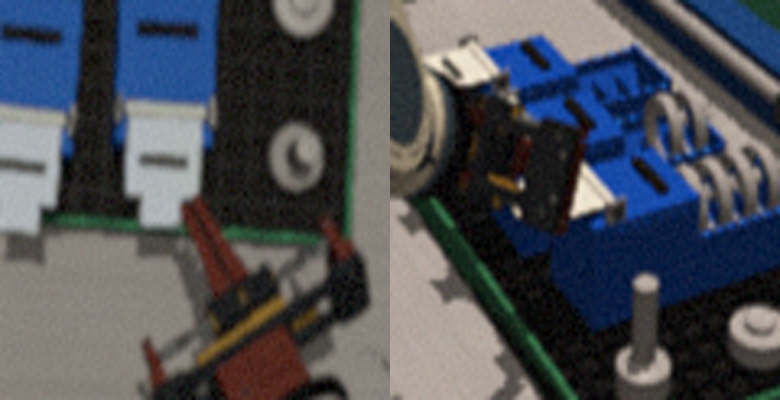

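The real fingertip lies about 39 mm behind the reported TCP along the tool axis, centred sideways. I'll work with E = TCP − 39·z_tool from here, which means backing out, going down and re-entering.

Emit:
{"op": "jog_arm", "data": {
  "travel": [
    [-0.05,-0.025,0],
    [-0.1,-0.05,0],
    [-0.15,-0.075,0],
    [-0.17,-0.085,0],
    [-0.17,-0.085,-0.04],
    [-0.17,-0.085,-0.09],
    [-0.17,-0.085,-0.14],
    [-0.17,-0.085,-0.18],
    [-0.17,-0.085,-0.207],
    [-0.17,-0.085,-0.207]
  ],
  "dr": [
    [0,0,0],
    [0,0,0],
    [0,0,0],
    [0,0,0],
    [0,0,0],
    [0,0,0],
    [0,0,0],
    [0,0,0],
    [0,0,0],
    [0,0,0]
  ]
}}

```text
t: 9.6
ee_pos: [467.3, -168.0, 63.5]
orientation: [-1.863, 1.082, -0.614]
ft_force: [0.1, 0.1, -0.3]
width: 0.4
```

Emit:
{"op": "jog_arm", "data": {
  "travel": [
    [0.02,0.013,0],
    [0.04,0.026,0],
    [0.06,0.038,0],
    [0.08,0.051,0],
    [0.1,0.064,0],
    [0.12,0.077,0],
    [0.14,0.09,0],
    [0.16,0.103,0],
    [0.18,0.116,0],
    [0.2,0.128,0]
  ],
  "dr": [
    [0,0,0],
    [0,0,0],
    [0,0,0],
    [0,0,0],
    [0,0,0],
    [0,0,0],
    [0,0,0],
    [0,0,0],
    [0,0,0],
    [0,0,0]
  ]
}}

```text
t: 10.6
ee_pos: [547.9, -116.3, 63.5]
orientation: [-1.863, 1.082, -0.613]
ft_force: [0.1, -0.4, -0.4]
width: 0.1
```

```bash
cat >> h.py <<'E'
def flag(im):
    "angle of flag A from the top view: points in its swing volume"
    P=cloud(im).reshape(-1,3);c=im["pixels"].reshape(-1,3).min(1)
    m=(abs(P[:,1]+134)<30)&(P[:,0]>480)&(P[:,0]<660)&(P[:,2]>115)&(P[:,2]<215)&(c>130)
    Q=P[m];r=np.hypot(Q[:,0]-575,Q[:,2]-122);Q=Q[r>25]
    return len(Q),np.percentile(np.degrees(np.arctan2(Q[:,2]-122,575-Q[:,0])),[10,50,90]).round()
def E(o): return o['ee_pos']-39*Ro.from_rotvec(o['orientation']).as_matrix()[:,2]
E
python3 - <<'E'
from h import *
o=telemetry.get_obs();print(o['qpos'].round(2),o['ee_pos'].round(),E(o).round(),o['ft_force'].round(1));im=imaging.get_image("top");print(flag(im))
E
```

```text
[-0.79  0.74  2.22  1.72  1.01 -1.35] [ 548. -116.   64.] [ 519. -133.   83.] [ 0.1 -0.4 -0.4]
(319, array([-2.,  3.,  8.]))
```

Now lift about 65 mm with the real tip under the tab.

Emit:
{"op": "jog_arm", "data": {
  "travel": [
    [0,0,0.016],
    [0,0,0.032],
    [0,0,0.048],
    [0.002,0,0.064],
    [0.005,0,0.08],
    [0.01,0,0.096],
    [0.016,0,0.112],
    [0.023,0,0.128],
    [0.031,0,0.145],
    [0.04,0,0.162]
  ],
  "dr": [
    [0,0,0],
    [0,0,0],
    [0,0,0],
    [0,0,0],
    [0,0,0],
    [0,0,0],
    [0,0,0],
    [0,0,0],
    [0,0,0],
    [0,0,0]
  ]
}}

```text
t: 11.65
ee_pos: [564.8, -115.8, 129.0]
orientation: [-1.863, 1.081, -0.613]
ft_force: [-0.7, -0.8, -1.1]
width: 0.5
```

Run:
```python
from h import *
o=telemetry.get_obs();print(o['ee_pos'].round(),E(o).round(),o['ft_force'].round(1));im=imaging.get_image("top");print(flag(im))
a=[imaging.get_image("side")["pixels"][130:280,180:400,::-1],im["pixels"][110:260,190:410,::-1]]
cv2.imwrite("pics/s5.png",cv2.resize(np.vstack(a),None,fx=2,fy=2,interpolation=cv2.INTER_CUBIC))
```

```text
[ 565. -116.  129.] [ 536. -133.  148.] [-0.7 -0.8 -1.1]
(5, array([53., 54., 55.]))
```

View pics/s5.png

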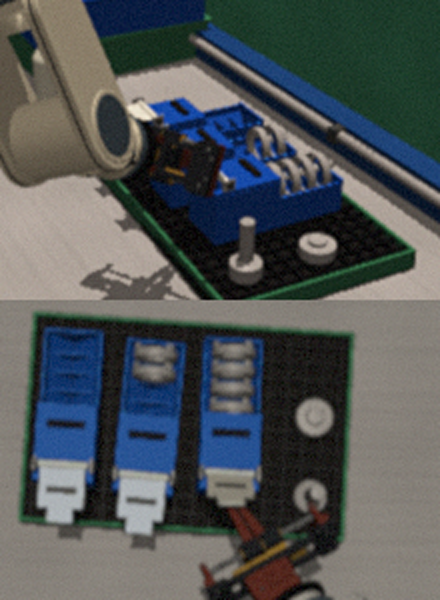

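The flag is up at about 54° with roughly 1 N on it. Next I push past upright.

Emit:
{"op": "jog_arm", "data": {
  "travel": [
    [0.007,0,0.008],
    [0.015,0,0.016],
    [0.023,0,0.024],
    [0.031,0,0.031],
    [0.04,0,0.037],
    [0.05,0,0.042],
    [0.06,0,0.046],
    [0.07,0,0.048],
    [0.08,0,0.049],
    [0.09,0,0.05]
  ],
  "dr": [
    [0,0,0],
    [0,0,0],
    [0,0,0],
    [0,0,0],
    [0,0,0],
    [0,0,0],
    [0,0,0],
    [0,0,0],
    [0,0,0],
    [0,0,0]
  ]
}}

```text
t: 12.75
ee_pos: [601.7, -116.0, 149.6]
orientation: [-1.863, 1.079, -0.615]
ft_force: [-0.5, -0.6, -0.7]
width: 0.0
```

Emit:
{"op": "jog_arm", "data": {
  "travel": [
    [0.008,0,0],
    [0.016,0,0],
    [0.024,0,0],
    [0.032,0,0],
    [0.04,0,0],
    [0.048,0,0],
    [0.056,0,0],
    [0.064,0,0],
    [0.072,0,0],
    [0.08,0,0]
  ],
  "dr": [
    [0,0,0],
    [0,0,0],
    [0,0,0],
    [0,0,0],
    [0,0,0],
    [0,0,0],
    [0,0,0],
    [0,0,0],
    [0,0,0],
    [0,0,0]
  ]
}}

```text
t: 13.75
ee_pos: [634.0, -115.9, 149.6]
orientation: [-1.863, 1.079, -0.615]
ft_force: [0.1, 0.6, 0.1]
width: 0.4
```

Run:
```python
from h import *
o=telemetry.get_obs();print(o['ee_pos'].round(),E(o).round(),o['ft_force'].round(1));im=imaging.get_image("top");print(flag(im))
a=[imaging.get_image("side")["pixels"][130:280,180:400,::-1],im["pixels"][110:260,190:410,::-1]]
cv2.imwrite("pics/s6.png",cv2.resize(np.vstack(a),None,fx=2,fy=2,interpolation=cv2.INTER_CUBIC))
```

```text
[ 634. -116.  150.] [ 605. -133.  169.] [0.1 0.6 0.1]
(10, array([127., 129., 131.]))
```

View pics/s6.png

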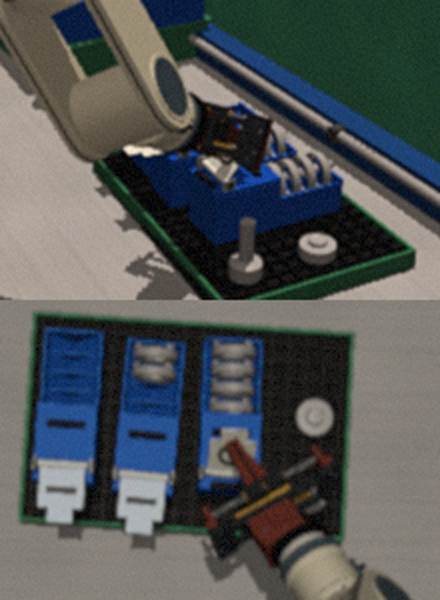

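The flag is past upright with its ring mark showing at about (228, 455). Now I retreat up and back.

Emit:
{"op": "jog_arm", "data": {
  "travel": [
    [-0.01,-0.005,0.04],
    [-0.03,-0.015,0.08],
    [-0.05,-0.025,0.12],
    [-0.07,-0.035,0.17],
    [-0.09,-0.045,0.22],
    [-0.12,-0.06,0.27],
    [-0.15,-0.075,0.32],
    [-0.18,-0.09,0.36],
    [-0.22,-0.11,0.38],
    [-0.25,-0.12,0.4]
  ],
  "dr": [
    [0,0,0],
    [0,0,0],
    [0,0,0],
    [0,0,0],
    [0,0,0],
    [0,0,0],
    [0,0,0],
    [0,0,0],
    [0,0,0],
    [0,0,0]
  ]
}}

```text
t: 14.85
ee_pos: [533.3, -164.3, 310.3]
orientation: [-1.863, 1.079, -0.616]
ft_force: [-0.2, -0.1, 0.1]
width: 0.4
```

Emit:
{"op": "jog_arm", "data": {
  "travel": [
    [-0.04,-0.03,0],
    [-0.08,-0.06,0],
    [-0.1,-0.08,0],
    [-0.1,-0.08,0],
    [-0.1,-0.08,0],
    [-0.1,-0.08,0],
    [-0.1,-0.08,0],
    [-0.1,-0.08,0],
    [-0.1,-0.08,0],
    [-0.1,-0.08,0]
  ],
  "dr": [
    [0,0,0],
    [0,0,0],
    [0,0,0],
    [0,0,0],
    [0,0,0],
    [0,0,0],
    [0,0,0],
    [0,0,0],
    [0,0,0],
    [0,0,0]
  ]
}}

```text
t: 15.85
ee_pos: [493.4, -196.1, 310.3]
orientation: [-1.864, 1.079, -0.616]
ft_force: [-0.8, 0.2, 0.8]
width: 0.5
```

Run:
```python
from h import *
o=telemetry.get_obs();print(o['t'],o['ee_pos'].round(),E(o).round(),o['ft_force'].round(1),abs(o['qvel']).max());im=imaging.get_image("top");print(flag(im))
a=[imaging.get_image("side")["pixels"][130:280,180:400,::-1],im["pixels"][110:260,190:410,::-1]]
cv2.imwrite("pics/s7.png",cv2.resize(np.vstack(a),None,fx=2,fy=2,interpolation=cv2.INTER_CUBIC))
```

```text
15.85 [ 493. -196.  310.] [ 464. -213.  330.] [-0.8  0.2  0.8] 0.004157882290768791
(281, array([-179.,  175.,  179.]))
```

View pics/s7.png

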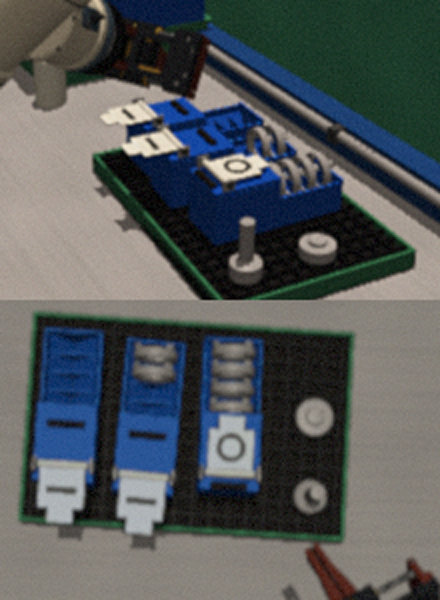

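The flag lies flat with its ring mark up at about (231, 447). The other two flags, the rings, the disc and the gauge look unmoved, and the arm is clear, so I'm handing in.

```bash
python3 -c "from h import *;print(ticket.close_job())"
```

```text
the job is handed in; nothing more can be done
None
```

The full rack's flag (the right-hand rack, four rings) now lies flat over its rack with the ring mark showing. I pushed it over with the shut fingertips from under the tab, without gripping it, and handed the job in at about 16 s of the 35 s allowed.

**Last checks:**
- The top-view depth put the flag at about 175–180°, lying still.
- In the final top and side pictures the other two flags, the rings, the disc and the gauge look unmoved. I judged this by eye and did not measure it. Those crops leave out the bottle and the tools on the table, so I did not re-check them.
- The arm is clear and stationary. The force reading was about 1 N, both now and at every stop during the push.

**What disagreed:**
- **Fingertip position:** the real fingertip was about 39 mm behind the reported TCP along the tool axis. My first lift therefore passed beside the tab without touching it. I measured the offset with the camera, corrected for it, and the second push worked.
- **Joint 6:** my first choice of tool roll ran joint 6 up to its limit (-2.539 of -2.54), so I rolled the tool half a turn and carried on.

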